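# Fit the filter cartridge to the bench dust extractor

## Robot

A 7-joint arm with a two-finger parallel gripper is mounted at the origin on the work surface. World frame = base frame: x ahead of the robot, y to its left, z up, the work surface at z = 0. Lengths are in m, angles in rad, forces in N, time in s.
With the tool pointing down it reaches from about 0.425 to 0.925 m from the base axis. Payload 6.8 kg.
Tool frame: the origin (TCP) lies on the centre line of the jaws, within the pads' length; the fingertips stand 14 mm ahead of it and the grasp point (between the pads) lies 5 mm behind it; z points along the fingers, x is the direction in which the jaws open and shut, and the axes are right-handed (so a half turn about z gives the same grasp; the last joint's range is limited). The gripper opens to 85 mm and grips with 20 to 120 N. Pads are 22 mm wide; open, the fingers measure 114 mm over their backs; the gripper's body (76 mm by 85 mm) begins 54 mm behind the grasp point. The pads swing forward as they close: fully open they stand 13 mm farther back than shut.
Start: joints at [-1.42, 0.477, 0.022, 1.555, -0.011, 1.109, -0.083], TCP at [0.173, 0.653, 0.245] pointing down, gripper open.
Joint ranges: [-2.96, 2.96], [-0.34, 2.1], [-1.41, 1.46], [0.24, 2.44], [-1.37, 4.51], [0.17, 1.92], [-2.96, 2.96]. Speed limits (rad/s): [2.39, 2.39, 3.14, 3.14, 3.14, 3.14, 3.14].

## Interface

Orientations are given as a unit quaternion [x, y, z, w].
In Python, from station import ctrl, ungrasp, grab, vision gives the robot as it stands. Calls block until the motion is done:
- ctrl.movep(position, orientation): joint-space move of the TCP to a pose.
- ctrl.move_linear(position, v=0.15, attitude=None, contact_N=None): straight line of the TCP; attitude=None keeps the orientation; v is the mean speed in m/s. With contact_N (N) it stops when the force on the tool has changed by that much, and returns True; else False.
- ctrl.move_j(angles): joint-space move.
- ungrasp() and grab(): open the fingers fully, or close them until they stop; the grip force is fixed at half the most.
- ctrl.pause(seconds).
- ctrl.ik(position, orientation): joint angles nearest the present ones, or None.
- vision.snapshot(name): name is "scene" or "top"; returns a dict with "frame" (480x640x3 uint8, red, green, blue), "depth" (480x640 float32, m along the optical axis (not along the pixel's ray), 0 where there is no reading), "camera_matrix" (3x3 intrinsics, pixels), "distortion" ([k1, k2, p1, p2, k3] as OpenCV has them; the pictures are not rectified), "camera_from_world" (4x4, takes a point from world to camera coordinates). Camera axes: x right, y up, looking along -z (the intrinsics and any distortion apply to the point x, -y, -z); pixel columns grow to the right and rows downward; lengths in m; the calibration is good to about 2 mm. A picture is of the moment at which its call begins.
A pose or a line that the arm cannot do raises ctrl.IKError and nothing moves.
- ctrl.job_done(): hands the job in, once; it reports no verdict.
Readings, each from a call of its own:
- ctrl.read_clock(): time.
- ctrl.read_qpos(): joint angles.
- ctrl.read_dq(): joint speeds.
- ctrl.read_effort(): joint torques, N m.
- ctrl.read_tool_pos(): TCP position.
- ctrl.read_ee_rot(): TCP orientation.
- ctrl.read_ft_force(): force on the tool from outside, world axes, zero at the start.
- ctrl.read_ft_torque(): the same for the moment, N m.
- ctrl.read_opening(): finger opening in m.
Only numpy, scipy, OpenCV 4.12 (cv2) and the standard library are available. Lean on these libraries where they do the work, as an engineer would, in place of code of your own. Each camera call takes 0.05 s, during which the arm holds its last target. There are 200 camera calls.

## Task

Put the orange filter cartridge into the sloping port of the blue bench dust extractor: line its lugs up with the slots (white marks), push it in against the spring and twist it clockwise to the stop (red marks), so that it stays locked in fully home when you let go. Do not push the bottle, jar or can about or knock them over.

Things in the scene. Friction and masses are not known exactly. Their poses are not given: they have to be found in the camera images.
- filter_mid (a point): Centre of the loose filter cartridge (0.15-0.3 kg), on its axis, half-way up its 62 mm height; z = axis, out of the grip side; x along the grip bar. From the bottom up: white spigot, diameter 52 mm, 0-22 mm (lowest 6 mm tapers to 42 mm); orange flange, diameter 84 mm, 22-28 mm; black grip bar 28-62 mm. It starts upright on the bench, on its spigot, and is the same after a half turn.
- filter_bar (a point): Middle of the cartridge's black grip bar, on the axis, 14 mm above point filter_mid. The bar is 60 mm long (x), 18 mm thick (y) and stands 34 mm above the flange.
- filter_lug (a point): Outer end of one of the cartridge's two orange lugs, 36 mm from its axis along +x; the other is opposite (-x). Both lie under the ends of the grip bar and stick out of the spigot; each is 12 mm wide and lies 6.5 to 13.5 mm above the cartridge's bottom.
- port: Bayonet port. Origin: centre of the mouth, level with the top of its aluminium collar, 137 mm above the bench. z points straight out, 25 deg from vertical, leaning away from the robot; x points along the two red marks, where the lugs lie at the stop. Collar 6 mm thick, outer diameter 92 mm, hole 58 mm. With the flange on the collar, filter_mid is at z = 9 mm; locked and let go, about 11.5 mm.
- slot (a point): Middle of one of the two slots in the collar, 34 mm from the port's axis, at +60 deg about the port's z from its x axis, beside a white mark on the face; the other is opposite. 18 mm wide, reaching 40 mm from the axis. Under the collar the lugs turn only clockwise seen from outside (negative about z), by 60 deg, to fixed stops.
- spring_top (a point): Centre of the dark round spring plate inside the port, at rest 12 mm below the mouth. It gives way along the port's axis and pushes the cartridge out with 3 N at first touch, about 7 N when the flange meets the collar. Axes as the port's.
- extractor: Bench dust extractor, fixed to the bench, in a different place and yaw each time; origin on the bench under the port's centre, its x horizontal, towards the high edge of the sloping face (roughly to the robot). A blue box 200 x 220 x 75 mm, tilted 25 deg, on a dark stand; its top edge is 180 mm above the bench.
- spray_bottle_mid (a point): Bystander: white bottle with a blue cap, diameter 64 mm, 170 mm tall; point half-way up, z up.
- paint_jar_mid (a point): Bystander: red paint jar with a yellow lid and a white label, diameter 68 mm, 90 mm tall; point half-way up, z up.
- glue_can_mid (a point): Bystander: light grey metal can with a paper label, diameter 72 mm, 110 mm tall; point half-way up, z up.

How it is judged:
By the outcome, as a careful person would: the job done as asked, in the order asked, and still so for the second after the job is handed in, with the robot touching nothing.
It also fails if it takes over 51 s, if anything falls off the work surface, if the arm or the gripper's body presses on something with over 40 N, if the wrist force passes 120 N, or if a joint passes its speed limit or range.

## Working session

There is one attempt and no reset: what is moved stays moved. The work goes in short steps, each a Python script; the robot and the scene stay as the last script left them, time stands still between calls to the robot, and variables do not carry over. Pictures are saved under pics/ and viewed, about 8 in all and at most 12, crops included, and the job is handed in when it is done.

```bash
ls; mkdir -p pics; cat > h.py <<'E'
import numpy as np, cv2, pickle
def world(s):
    """per-pixel world points from depth"""
    d=s["depth"]; K=np.array(s["camera_matrix"],float); D=np.array(s["distortion"],float)
    v,u=np.mgrid[0:480,0:640]
    n=cv2.undistortPoints(np.stack([u,v],-1).reshape(-1,1,2).astype(float),K,D).reshape(480,640,2)
    T=np.linalg.inv(s["camera_from_world"])
    ray=np.stack([n[...,0],-n[...,1],-np.ones_like(d)],-1)
    P=(ray*d[...,None])@T[:3,:3].T+T[:3,3]
    P[d<=0]=np.nan
    return P,ray@T[:3,:3].T,T[:3,3]
E
python3 - <<'E'
from station import ctrl,vision
import cv2,pickle
for n in("scene","top"):
    s=vision.snapshot(n); pickle.dump(s,open(n+".pkl","wb"))
    cv2.imwrite(f"pics/{n}0.png",s["frame"][...,::-1])
    print(n,s["camera_matrix"],s["distortion"],s["camera_from_world"])
print(ctrl.read_clock(),ctrl.read_tool_pos(),ctrl.read_ee_rot(),ctrl.read_opening())
E
```

```text
pics
scene [[506.62061974   0.         319.23908407]
 [  0.         506.62061974 236.04520919]
 [  0.           0.           1.        ]] [-0.00934254  0.          0.          0.          0.        ] [[ 0.68890388  0.72480804  0.00804654 -0.45597899]
 [-0.48581717  0.45345618  0.74723435  0.25156576]
 [ 0.53795271 -0.51868179  0.66451191 -1.17018774]
 [ 0.          0.          0.          1.        ]]
top [[494.3550025    0.         326.365642  ]
 [  0.         494.3550025  239.38129299]
 [  0.           0.           1.        ]] [-0.03716694  0.          0.          0.          0.        ] [[-0.01907552 -0.99960516 -0.02063106  0.04830888]
 [ 0.99943455 -0.01963561  0.02729498 -0.64013447]
 [-0.02768931 -0.02009873  0.9994145  -0.83763033]
 [ 0.          0.          0.          1.        ]]
0.1 [0.17263077 0.65204352 0.24443663] [ 7.92442042e-01  6.09946694e-01 -5.96555371e-04  5.34434576e-04] 0.08539133127396595
```

View pics/scene0.png

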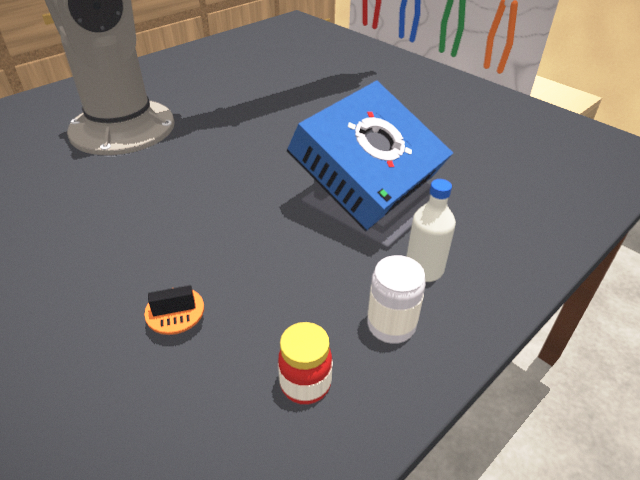

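View pics/top0.png

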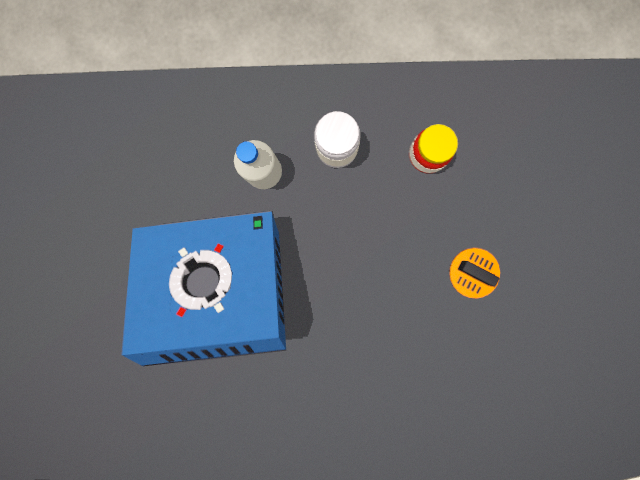

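The scene view shows the cartridge at (175,308), port at (380,138), jar, can and bottle at (305,362), (396,300) and (430,235). The top view shows the cartridge at (475,273), with its bar tilted slightly. The port is at (202,280), red marks at (218,248)/(181,312), white marks at (183,252)/(219,308).

```bash
cat > m.py <<'E'
import numpy as np,cv2,pickle
from h import world
S={n:pickle.load(open(n+".pkl","rb")) for n in("scene","top")}
def ctrs(m,amin=8):
    n,l,st,c=cv2.connectedComponentsWithStats(m.astype(np.uint8))
    return [(l==i,c[i],st[i,4]) for i in range(1,n) if st[i,4]>=amin]
for n,s in S.items():
    P,R,o=world(s); H=cv2.cvtColor(s["frame"],cv2.COLOR_RGB2HSV).astype(int); h,sa,v=H[...,0],H[...,1],H[...,2]
    def cast(u,vv,z):
        r=R[int(round(vv)),int(round(u))]; 
        K=s["camera_matrix"]; q=cv2.undistortPoints(np.array([[[u,vv]]],float),K,np.array(s["distortion"])).ravel()
        r=np.linalg.inv(s["camera_from_world"])[:3,:3]@[q[0],-q[1],-1]
        return o+r*(z-o[2])/r[2]
    print("==",n,"bench z",np.nanmedian(P[400:440,300:400,2]))
    reg=np.zeros(h.shape,bool)
    if n=="top": reg[200:360,100:300]=1
    else: reg[80:225,285:455]=1
    blue=(h>100)&(h<120)&(sa>150)&reg
    # face plane: RANSAC-ish: points with z rising
    Q=P[blue&np.isfinite(P[...,2])]
    rng=np.random.default_rng(0);best=None
    for _ in range(300):
        a=Q[rng.choice(len(Q),3,False)];nn=np.cross(a[1]-a[0],a[2]-a[0]);L=np.linalg.norm(nn)
        if L<1e-6: continue
        nn/=L; k=abs((Q-a[0])@nn)<.003
        if best is None or k.sum()>best.sum(): best=k
    c=Q[best].mean(0); nn=np.linalg.svd(Q[best]-c,full_matrices=False)[2][2]; nn*=np.sign(nn[2])
    print("plane",c,nn,"tilt",np.degrees(np.arccos(nn[2])),"azim",np.degrees(np.arctan2(nn[1],nn[0])),best.sum(),len(Q))
    rc=cv2.minAreaRect(Q[best][:,:2].astype(np.float32)); print("rect xy",rc)
    red=((h<6)|(h>174))&(sa>150)&(v>100)&reg
    for m,ce,a in ctrs(red): print("red",ce,a,np.nanmean(P[m],0))
    wh=(sa<50)&(v>150)&reg
    for m,ce,a in ctrs(wh,4):
        pts=P[m&np.isfinite(P[...,2])]; print("white",ce,a,pts.mean(0) if len(pts) else 0)
    org=(h>8)&(h<20)&(sa>180)&(v>120)
    if n=="top": org[:200]=0
    else: org[:270]=0; org[:,:130]=0; org[:,220:]=0
    cs=max(cv2.findContours(org.astype(np.uint8),0,1)[0],key=cv2.contourArea)
    hull=cv2.convexHull(cs); e=cv2.fitEllipse(hull if len(hull)>5 else cs); print("flange",e,cast(*e[0],.028))
    X=np.array([cast(*p,.028) for p in hull[:,0]]); A=np.c_[2*X[:,:2],np.ones(len(X))]
    sol=np.linalg.lstsq(A,(X[:,:2]**2).sum(1),rcond=None)[0]; print(" circle",sol[:2],np.sqrt(sol[2]+sol[0]**2+sol[1]**2))
    z=P[...,2]; hm=np.zeros(h.shape,np.uint8); cv2.drawContours(hm,[hull],-1,1,-1); hm=cv2.dilate(hm,np.ones((25,25)))
    bar=(hm>0)&(z>.054)&(z<.07)
    if bar.sum()>20:
        q=P[bar]; print("bar",bar.sum(),q.mean(0),cv2.minAreaRect(q[:,:2].astype(np.float32)))
    for name,(x0,x1,y0,y1),z0 in ([("bottle",(225,295,130,200),.15),("can",(305,370,100,175),.105),("jar",(400,465,115,180),.085)] if n=="top" else []):
        q=P[y0:y1,x0:x1].reshape(-1,3); q=q[q[:,2]>.03]; t=q[q[:,2]>z0]; print(name,q.max(0),t.mean(0))
E
python3 m.py
```

```text
== scene bench z 0.0008049245001591765
plane [0.58581177 0.20758047 0.13447328] [0.42110041 0.04032584 0.90611714] tilt 25.025834186671446 azim 5.470134651806011 7939 10184
rect xy ((0.5832300186157227, 0.21784594655036926), (0.18308167159557343, 0.2227863073348999), 5.6114373207092285)
red [370. 114.] 21 [0.53728412 0.24145996 0.15710886]
red [389.78571429 163.35714286] 28 [0.62803966 0.19530306 0.11748393]
white [380.02469136 138.44268078] 1134 [0.58205366 0.22055705 0.13563117]
white [433.73015873 213.25963719] 882 [0.76295584 0.13608966 0.12189573]
flange ((173.57872009277344, 308.4045715332031), (13.453104972839355, 61.753719329833984), 76.97635650634766) [ 0.57866033 -0.21132581  0.028     ]
 circle [ 0.56655065 -0.20802793] 0.03289781453281877
bar 208 [ 0.58212014 -0.22241186  0.0591109 ] ((0.5866726636886597, -0.2156829535961151), (0.05912415683269501, 0.009040799923241138), 54.05278396606445)
== top bench z 0.00017474306647308202
plane [0.57495514 0.21749672 0.13932779] [0.42025744 0.04124263 0.90646717] tilt 24.978383412739994 azim 5.604865299289344 15006 16807
rect xy ((0.
[... 201 characters left out ...]
91] 44 [0.53838435 0.24186862 0.15659978]
white [199.77575758 279.67768595] 1815 [0.58247214 0.21999956 0.13622538]
flange ((473.9345703125, 274.7992248535156), (44.93378829956055, 49.538455963134766), 106.83863067626953) [ 0.57652687 -0.20941191  0.028     ]
 circle [ 0.57659172 -0.20987205] 0.03936587221605041
bar 448 [ 0.57983158 -0.2093151   0.06179671] ((0.5797768235206604, -0.21019358932971954), (0.06078525260090828, 0.018451297655701637), 61.594871520996094)
bottle [0.79329109 0.17344687 0.17383428] [0.76115251 0.14220365 0.16939701]
can [0.83380045 0.05026882 0.11434058] [0.80061214 0.01464389 0.11037809]
jar [ 0.81546926 -0.10861107  0.0944213 ] [ 0.78568072 -0.1420601   0.09028693]
```

```bash
cat >> h.py <<'E'
from scipy.spatial.transform import Rotation as Rn
C=np.array([.5831,.2187,.137]); az=np.radians(5.55); t=np.radians(25)
n=np.array([np.sin(t)*np.cos(az),np.sin(t)*np.sin(az),np.cos(t)])
r=np.array([.0906,-.0458,-.0396]); r-=r@n*n; r/=np.linalg.norm(r)   # port x (red marks)
B=np.array([.5798,-.2102])
def q_tool(z,bar):
    """tool pointing along z, jaws closing across direction bar"""
    z=z/np.linalg.norm(z); y=bar-bar@z*z; y/=np.linalg.norm(y)
    return Rn.from_matrix(np.c_[np.cross(y,z),y,z])
def port_q(deg,s=1):
    """bar at deg about port z from red marks"""
    return q_tool(-n,s*Rn.from_rotvec(np.radians(deg)*n).apply(r))
G=.021    # filter_mid to TCP distance... set after grasp: TCP above filter_mid along axis
E
python3 - <<'E'
from h import *
from station import ctrl
s=pickle.load(open("top.pkl","rb")); P,R,o=world(s); z=P[...,2]
m=np.zeros(z.shape,bool); m[235:310,435:515]=1
for lo in(.055,.059):
    q=P[m&(z>lo)&(z<.07)][:,:2]; w,V=np.linalg.eigh(np.cov(q.T)); print(len(q),q.mean(0),"pca",np.degrees(np.arctan2(V[1,1],V[0,1]))%180)
fl=P[m&(z>.022)&(z<.034)]; print("flange depth",len(fl),cv2.minEnclosingCircle(fl[:,:2].astype(np.float32)))
d=(m&(s["frame"].max(-1)<60)).astype(np.uint8)
f=s["frame"][235:310,435:515]; cv2.imwrite("pics/crop.png",cv2.resize(f[...,::-1],None,fx=7,fy=7,interpolation=cv2.INTER_NEAREST))
a=np.radians(62)
for sg in(1,-1):
    q=q_tool(np.array([0,0,-1.]),sg*np.array([np.cos(a),np.sin(a),0]))
    print("grasp",sg,[np.round(x,2) if x is not None else None for x in [ctrl.ik([*B,h],q.as_quat()) for h in(.048,.3)]])
    for deg in(60,0,-8):
        for h in(.0,.12):
            x=ctrl.ik(C+n*(.03+h),port_q(deg,sg).as_quat()); print("port",sg,deg,h,None if x is None else np.round(x,2))
E
```

```text
444 [ 0.57981472 -0.20945089] pca 61.61194832230697
420 [ 0.57977798 -0.20988266] pca 61.25770233988194
flange depth 1462 ((0.5794592499732971, -0.21066460013389587), 0.04224124550819397)
grasp 1 [array([-0.51,  1.12,  1.26,  1.89, -1.21,  1.16, -2.4 ]), array([ 1.04,  0.6 , -1.18,  1.58,  0.56,  1.35,  2.44])]
port 1 60 0.0 [-0.4   0.72  0.01  1.4  -0.13  1.44  1.85]
port 1 60 0.12 [-0.4   0.72  0.06  1.14 -0.15  1.7   1.85]
port 1 0 0.0 [-0.5   0.73  0.18  1.41 -0.23  1.45  0.88]
port 1 0 0.12 [-0.49  0.73  0.22  1.15 -0.23  1.7   0.87]
port 1 -8 0.0 [-0.51  0.73  0.19  1.41 -0.23  1.45  0.75]
port 1 -8 0.12 [-0.49  0.73  0.22  1.15 -0.23  1.7   0.73]
grasp -1 [array([-0.4 ,  0.88,  0.97,  1.88, -0.94,  0.91,  0.55]), array([-0.48,  0.51,  1.06,  1.68, -0.47,  1.23,  0.19])]
port -1 60 0.0 [-0.76  0.81  0.62  1.43 -0.48  1.5  -0.99]
port -1 60 0.12 [-0.71  0.81  0.67  1.17 -0.47  1.75 -1.02]
port -1 0 0.0 [-1.    1.12  1.26  1.45 -0.9   1.75 -1.68]
port -1 0 0.12 [-0.85  0.94  1.05  1.19 -0.7   1.85 -1.89]
port -1 -8 0.0 [-1.    1.12  1.26  1.45 -0.9   1.75 -1.82]
port -1 -8 0.12 [-0.85  0.94  1.05  1.19 -0.7   1.85 -2.03]
```

View pics/crop.png

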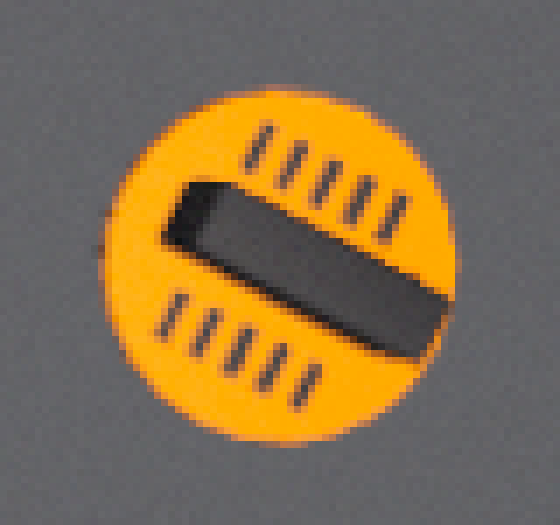

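The crop shows the bar slope at about 27° in the picture, from (200,210) to (435,325). That matches the depth PCA (61.6° in world). I'll swing the arm over with joint 1 and check IK there.

```bash
python3 - <<'E'
from h import *
from station import ctrl
ctrl.move_j([.35,.45,0,1.5,0,1.15,-.083])
print(ctrl.read_clock(),ctrl.read_tool_pos())
a=np.radians(61.7)
for sg in(1,-1):
    q=q_tool(np.array([0,0,-1.]),sg*np.array([np.cos(a),np.sin(a),0]))
    for h in(.048,.15,.3): print("grasp",sg,np.round(ctrl.ik([.5796,-.2104,h],q.as_quat()),2))
    for deg in(62,0,-8):
        for h in(.0,.12):
            x=ctrl.ik(C+n*(.03+h),port_q(deg,sg).as_quat()); print("port",sg,deg,h,None if x is None else np.round(x,2))
E
```

```text
3.75 [ 0.6250353  -0.2932626   0.28720546]
grasp 1 [ 0.68  0.7  -0.6   1.81  0.53  0.8   2.46]
grasp 1 [ 0.72  0.56 -0.64  1.75  0.4   0.96  2.56]
grasp 1 [ 0.72  0.41 -0.63  1.6   0.25  1.22  2.68]
port 1 62 0.0 [-0.01  0.81 -0.65  1.36  0.25  1.5   1.57]
port 1 62 0.12 [-0.05  0.8  -0.65  1.11  0.24  1.75  1.6 ]
port 1 0 0.0 [-0.11  0.77 -0.47  1.37  0.14  1.47  0.58]
port 1 0 0.12 [-0.14  0.76 -0.46  1.12  0.13  1.72  0.59]
port 1 -8 0.0 [-0.13  0.76 -0.44  1.37  0.12  1.47  0.45]
port 1 -8 0.12 [-0.15  0.76 -0.43  1.12  0.11  1.72  0.47]
grasp -1 [ 0.26  0.62 -0.02  1.84  0.02  0.68 -0.26]
grasp -1 [ 0.26  0.48 -0.02  1.79  0.01  0.87 -0.26]
grasp -1 [ 0.25  0.34 -0.01  1.64  0.    1.17 -0.25]
port -1 62 0.0 [-0.35  0.72 -0.06  1.39 -0.09  1.44 -1.29]
port -1 62 0.12 [-0.36  0.72 -0.03  1.14 -0.1   1.7  -1.29]
port -1 0 0.0 [-0.49  0.73  0.15  1.41 -0.21  1.45 -2.27]
port -1 0 0.12 [-0.47  0.73  0.18  1.15 -0.21  1.7  -2.28]
port -1 -8 0.0 [-0.5   0.73  0.18  1.41 -0.22  1.45 -2.4 ]
port -1 -8 0.12 [-0.48  0.73  0.21  1.15 -0.22  1.7  -2.41]
```

```bash
python3 - <<'E'
from h import *
from station import ctrl,grab,vision
a=np.radians(61.7); q=q_tool(np.array([0,0,-1.]),-np.array([np.cos(a),np.sin(a),0])).as_quat()
ctrl.movep([.5796,-.2104,.12],q)
ctrl.move_linear([.5796,-.2104,.048],v=.08)
print(ctrl.read_tool_pos(),ctrl.read_ft_force())
grab(); print(ctrl.read_opening(),ctrl.read_ft_force(),ctrl.read_tool_pos())
ctrl.move_linear([.5796,-.2104,.24],v=.15)
print(ctrl.read_opening(),ctrl.read_ft_force(),ctrl.read_tool_pos(),ctrl.read_clock())
for k in("scene","top"):
    s=vision.snapshot(k); pickle.dump(s,open(k+"1.pkl","wb")); 
    p=s["camera_from_world"]@np.array([.5796,-.2104,.2,1]); u,v=(s["camera_matrix"]@[p[0],-p[1],-p[2]])[:2]/-p[2]; print(k,u,v)
    u,v=int(u),int(v); f=s["frame"][max(v-75,0):v+75,max(u-100,0):u+100]
    cv2.imwrite(f"pics/lift_{k}.png",cv2.resize(f[...,::-1],None,fx=4,fy=4))
E
```

```text
[ 0.5800521  -0.21053039  0.04848746] [-0.49056779 -0.14587533  0.44732766]
0.017498753351920228 [-1.0394388   0.27814341  3.01755819] [ 0.57964847 -0.21035743  0.04820781]
0.016939202852136726 [-0.52482075 -0.45509718 -2.36001767] [ 0.57897051 -0.21019701  0.23887151] 7.65
scene 148.6162824467774 216.2969621827758
top 511.6389160991339 278.40189288398875
```

View pics/lift_scene.png

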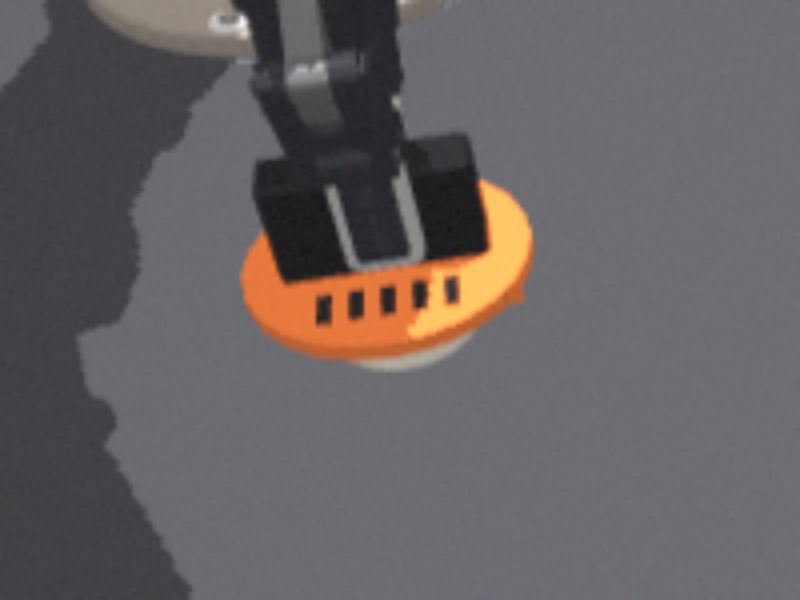

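The cartridge is held square by the bar, with the lug visible at (518,295) under the bar's end. Now I'll check the in-hand tilt and offset from depth.

```bash
python3 - <<'E'
from h import *
from station import ctrl
T=np.array(ctrl.read_tool_pos()); R=Rn.from_quat(ctrl.read_ee_rot()); print(T,np.round(R.as_matrix(),3))
A=[]
for k in("scene","top"):
    s=pickle.load(open(k+"1.pkl","rb")); P,_,o=world(s); H=cv2.cvtColor(s["frame"],cv2.COLOR_RGB2HSV).astype(int)
    m=(H[...,0]>4)&(H[...,0]<22)&(H[...,1]>120)&(H[...,2]>80)&(np.linalg.norm(P-T,axis=-1)<.08)
    q=R.inv().apply(P[m]-T)  # tool frame
    top=q[abs(q[:,2]-np.median(q[:,2]))<.003]; c=top.mean(0); nn=np.linalg.svd(top-c,full_matrices=False)[2][2]
    print(k,len(q),"normal(tool)",np.round(nn*np.sign(nn[2]),3),"z med",np.median(q[:,2]),"enclosing",cv2.minEnclosingCircle(top[:,:2].astype(np.float32)), top.min(0),top.max(0))
E
```

```text
[ 0.57910138 -0.21020302  0.23892653] [[ 0.881 -0.474 -0.002]
 [-0.474 -0.881  0.001]
 [-0.002  0.    -1.   ]]
scene 1471 normal(tool) [-0.016  0.002  1.   ] z med 0.02029509991958366 enclosing ((0.0017993096262216568, 0.001245245337486267), 0.04275933653116226) [-0.02886734 -0.04060413  0.01735553] [0.04379477 0.0427352  0.02323268]
top 1345 normal(tool) [-0.003  0.     1.   ] z med 0.020028098957269157 enclosing ((0.000797488319221884, -0.00030994712142273784), 0.04220382124185562) [-0.04130622 -0.04184711  0.01709809] [0.04287931 0.00911064 0.02300505]
```

```bash
sed -i 's/^G=.*/G=.0172/' h.py; cat >> h.py <<'E'
def tcp(midz,off=0): return C+n*(midz+G)+off
def st(ctrl,tag):
    p=np.array(ctrl.read_tool_pos()); d=p-C; y=np.cross(n,r); M=Rn.from_quat(ctrl.read_ee_rot()).as_matrix()
    f=np.array(ctrl.read_ft_force()); by=M[:,1]
    print(tag,"t=%.2f"%ctrl.read_clock(),"port xyz mm",np.round([d@r*1e3,d@y*1e3,(d@n-G)*1e3],2),"bar deg %.1f"%(np.degrees(np.arctan2(by@y,by@r))%180),"tilt err %.2f"%np.degrees(np.arccos(min(1,-M[:,2]@n))),"F xyz",np.round([f@r,f@y,f@n],1),"Tz %.2f"%(np.array(ctrl.read_ft_torque())@n),"open %.4f"%ctrl.read_opening())
E
python3 - <<'E'
from h import *
from station import ctrl,vision
q=port_q(60,-1).as_quat()
ctrl.movep(tcp(.16),q); st(ctrl,"high")
ctrl.move_linear(tcp(.045),v=.12); st(ctrl,"pre")
ctrl.pause(.3); st(ctrl,"pre")
for k in("scene","top"):
    s=vision.snapshot(k); pickle.dump(s,open(k+"2.pkl","wb"))
    c=(380,138) if k=="scene" else (202,280); f=s["frame"][c[1]-90:c[1]+90,c[0]-120:c[0]+120]
    cv2.imwrite(f"pics/pre_{k}.png",cv2.resize(f[...,::-1],None,fx=3,fy=3))
E
```

```text
high t=9.39 port xyz mm [  1.35  -1.62 160.2 ] bar deg 59.8 tilt err 0.04 F xyz [ 1.  -0.3 -2.3] Tz 0.01 open 0.0171
pre t=10.50 port xyz mm [ 0.28  0.16 46.07] bar deg 60.0 tilt err 0.10 F xyz [ 1.7  0.4 -2.3] Tz 0.03 open 0.0172
pre t=10.80 port xyz mm [ 0.09  0.06 45.36] bar deg 60.0 tilt err 0.03 F xyz [ 0.9 -0.4 -2.5] Tz -0.01 open 0.0172
```

View pics/pre_scene.png

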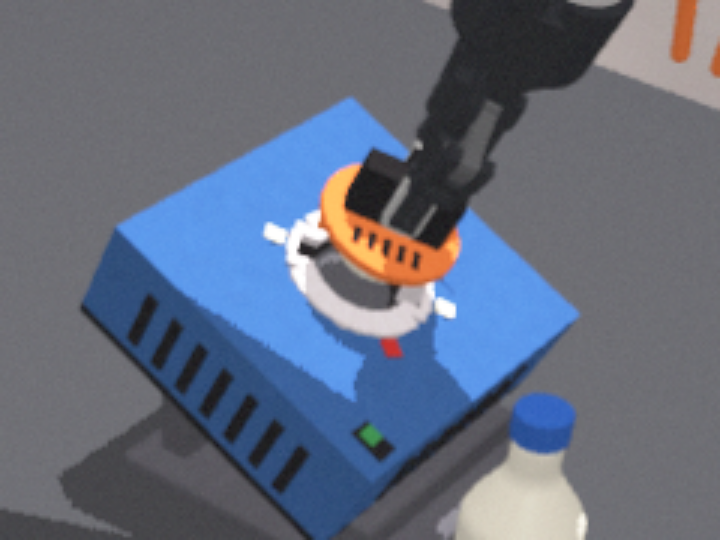

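The cartridge hovers over the port with its bar parallel to the line between the white marks at (275,235) and (445,308). Next is the push.

```bash
python3 - <<'E'
from h import *
from station import ctrl
ctrl.move_linear(tcp(.028),v=.06); st(ctrl,"entering")
print(ctrl.move_linear(tcp(.017),v=.03,contact_N=10)); st(ctrl,"mid")
E
```

```text
entering t=11.33 port xyz mm [-0.2  -0.14 27.33] bar deg 60.0 tilt err 0.07 F xyz [ 1.3  1.5 -2. ] Tz 0.07 open 0.0170
False
mid t=11.85 port xyz mm [ 0.11  0.17 17.63] bar deg 60.0 tilt err 0.06 F xyz [0.4 1.3 0.7] Tz -0.00 open 0.0172
```

```bash
python3 - <<'E'
from h import *
from station import ctrl
print(ctrl.move_linear(tcp(.005),v=.02,contact_N=16)); st(ctrl,"seated")
ctrl.pause(.2); st(ctrl,"seated")
E
```

```text
True
seated t=12.35 port xyz mm [0.18 0.17 8.95] bar deg 60.0 tilt err 0.12 F xyz [-0.9 -1.2  3.8] Tz 0.01 open 0.0171
seated t=12.55 port xyz mm [0.16 0.21 8.81] bar deg 60.0 tilt err 0.10 F xyz [-1.5 -1.   5.8] Tz 0.01 open 0.0169
```

```bash
python3 - <<'E'
from h import *
from station import ctrl
for d in (50,40,30,20,10,4,0,-3):
    ctrl.movep(tcp(.0083),port_q(d,-1).as_quat()); st(ctrl,d)
    if abs(np.array(ctrl.read_ft_torque())@n)>1.5: break
E
```

```text
50 t=12.82 port xyz mm [0.45 0.05 8.79] bar deg 50.2 tilt err 0.09 F xyz [ 2.  -0.   5.8] Tz -0.06 open 0.0173
40 t=13.10 port xyz mm [ 0.45 -0.01  8.78] bar deg 40.2 tilt err 0.08 F xyz [2.6 0.3 6.3] Tz -0.11 open 0.0174
30 t=13.38 port xyz mm [ 0.44 -0.1   8.78] bar deg 30.2 tilt err 0.07 F xyz [1.8 0.8 5.9] Tz -0.07 open 0.0166
20 t=13.65 port xyz mm [ 0.47 -0.2   8.79] bar deg 20.2 tilt err 0.06 F xyz [ 1.6 -1.   7.6] Tz -0.09 open 0.0170
10 t=13.93 port xyz mm [ 0.46 -0.24  8.77] bar deg 10.2 tilt err 0.06 F xyz [2.7 0.  6.2] Tz -0.06 open 0.0169
4 t=14.18 port xyz mm [ 0.51 -0.32  8.79] bar deg 4.2 tilt err 0.06 F xyz [ 1.9 -0.6  7.2] Tz -0.13 open 0.0170
0 t=14.43 port xyz mm [ 0.61 -0.36  8.8 ] bar deg 0.2 tilt err 0.06 F xyz [2.  0.3 7. ] Tz 0.04 open 0.0170
-3 t=14.68 port xyz mm [ 0.65 -0.25  8.81] bar deg 177.4 tilt err 0.10 F xyz [ 4.1 -1.4  7.5] Tz 1.48 open 0.0171
```

```bash
python3 - <<'E'
from h import *
from station import ctrl,ungrasp,vision
ctrl.movep(tcp(.0083),port_q(-.7,-1).as_quat()); st(ctrl,"relax")
ctrl.move_linear(tcp(.0115),v=.02); ctrl.pause(.2); st(ctrl,"risen")
ungrasp(); st(ctrl,"open")
ctrl.move_linear(tcp(.09),v=.08); ctrl.move_linear(tcp(.2),v=.15); st(ctrl,"away")
ctrl.movep([.56,-.05,.4],q_tool(np.array([0,0,-1.]),np.array([0,1.,0])*-1).as_quat()); st(ctrl,"clear")
for k in("scene","top"):
    s=vision.snapshot(k); pickle.dump(s,open(k+"3.pkl","wb"))
    c=(380,138) if k=="scene" else (202,280); f=s["frame"][c[1]-90:c[1]+90,c[0]-120:c[0]+120]
    cv2.imwrite(f"pics/end_{k}.png",cv2.resize(f[...,::-1],None,fx=3,fy=3))
    P,_,o=world(s); q=P-C; y=np.cross(n,r); L=np.stack([q@r,q@y,q@n],-1)
    m=(np.hypot(L[...,0],L[...,1])<.045)
    b=L[m&(L[...,2]>.035)]; 
    H=cv2.cvtColor(s["frame"],cv2.COLOR_RGB2HSV).astype(int)
    fl=L[m&(H[...,0]>4)&(H[...,0]<22)&(H[...,1]>120)&(L[...,2]<.025)]
    t=b[b[:,2]>np.median(b[:,2])-.003]; w,V=np.linalg.eigh(np.cov(t[:,:2].T))
    print(k,"bar top z med",np.median(b[:,2]),"(exp .0425) flange z",np.median(fl[:,2]),"(exp .0085) bar ang",np.degrees(np.arctan2(V[1,1],V[0,1])),t.mean(0))
E
```

```text
relax t=14.93 port xyz mm [ 0.51 -0.22  8.81] bar deg 179.6 tilt err 0.06 F xyz [ 2.5 -0.7  6.4] Tz 0.12 open 0.0168
risen t=15.43 port xyz mm [ 0.4  -0.24 11.14] bar deg 179.3 tilt err 0.03 F xyz [4.6 0.9 0.8] Tz 0.09 open 0.0174
open t=16.10 port xyz mm [-5.000e-02 -1.000e-02  1.151e+01] bar deg 179.3 tilt err 0.00 F xyz [ 0.2 -0.8  0.2] Tz 0.04 open 0.0856
away t=18.12 port xyz mm [-0.0000e+00 -1.0000e-02  1.9892e+02] bar deg 179.3 tilt err 0.09 F xyz [ 0.7  0.4 -0.4] Tz -0.04 open 0.0854
clear t=20.07 port xyz mm [  -2.53 -307.    200.31] bar deg 114.9 tilt err 24.97 F xyz [0.8 0.4 0. ] Tz 0.01 open 0.0856
scene bar top z med 0.04244490137910137 (exp .0425) flange z 0.008962258378265482 (exp .0085) bar ang 179.07312662003304 [ 0.0023653  -0.00102551  0.04264032]
top bar top z med 0.04266592088911432 (exp .0425) flange z 0.009177354081660715 (exp .0085) bar ang 178.6028687332774 [-1.19762343e-03  6.68473962e-06  4.28289130e-02]
```

View pics/end_top.png

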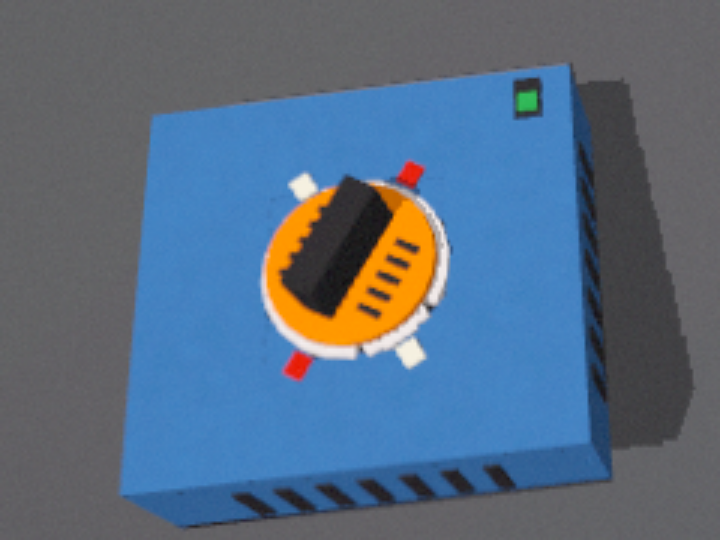

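```bash
python3 - <<'E'
from h import *
a=pickle.load(open("scene.pkl","rb"))["frame"].astype(int);b=pickle.load(open("scene3.pkl","rb"))["frame"].astype(int)
d=abs(a-b).max(-1)
for k,(x0,x1,y0,y1) in dict(bottle=(405,455,178,280),can=(365,425,255,342),jar=(276,335,322,400)).items(): print(k,(d[y0:y1,x0:x1]>40).mean())
E
```

```text
bottle 0.0
can 0.0
jar 0.0
```

The bar now runs between the red marks (410,175) and (297,365). The seat height is as expected, and the bystanders haven't moved.

```bash
python3 -c "
from station import ctrl
ctrl.job_done(); print(ctrl.read_clock())"
```

```text
the job is handed in; nothing more can be done
the job is handed in; nothing more can be done
```

The cartridge is locked in the port, and I handed the job in after about 20 s of the 51 s allowed.

I gripped it by the bar and lined its lugs up with the white marks. I pushed it in until the flange met the collar, at about 8 N. Then I twisted it 60° clockwise until it met the stop, at about 1.5 N·m, eased off, let go and moved clear.

- **Seat height:** after letting go, depth from both cameras put the bar top 42.4–42.7 mm above the mouth, against 42.5 mm expected when locked. The flange top read about 9 mm, against 8.5 mm expected.
- **Twist angle:** the bar lay within about 1.5° of the red marks.
- **Bystanders:** the bottle, jar and can showed no change in the scene picture.
- **Disagreement:** the two cameras differed by about 3.5 mm on where the bar's centre lies along its length. I put this down to each camera seeing only part of the bar.

No check failed.

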